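# Twist a tea tin home into its bamboo jacket

## Robot

A 6-joint arm with a two-finger parallel gripper is mounted at the origin on the work surface. World frame = base frame: x ahead of the robot, y to its left, z up, the work surface at z = 0. Lengths are in m, angles in rad, forces in N, time in s.
With the tool pointing down it reaches from about 0.375 to 0.825 m from the base axis. Payload 5.5 kg.
Tool frame: the origin (TCP) lies midway between the tips of the shut fingers; the grasp point (between the pads) lies 19 mm behind it; z points along the fingers, x is the direction in which the jaws open and shut, and the axes are right-handed (so a half turn about z gives the same grasp; the last joint's range is limited). The gripper opens to 85 mm and grips with 20 to 120 N. Pads are 22 mm wide; open, the fingers measure 114 mm over their backs; the gripper's body (76 mm by 85 mm) begins 54 mm behind the grasp point. The pads swing forward as they close: fully open they stand 13 mm farther back than shut.
Start: joints at [1.102, 0.314, -0.047, 1.21, 0, 1.571], TCP at [0.271, 0.535, 0.231] pointing down, gripper open.
Joint ranges: [-2.67, 2.67], [-0.69, 1.73], [-1.03, 1.25], [-2.08, 2.16], [-1.42, 1.45], [-3.14, 3.14]. Speed limits (rad/s): [2.39, 2.39, 3.01, 3.14, 3.14, 3.14].

## Interface

Orientations are given as [roll, pitch, yaw] about the fixed x, y, z axes, in that order (R = Rz(yaw) Ry(pitch) Rx(roll)).
In Python, from station import * gives the robot as it stands. The module is installed in compiled form; this text tells all that it offers.
- The arm moves only by the tool step_arm, never from a script. Its argument "commands" is one flat list of numbers, 7 for each row, row after row: the turn, a rotation vector about the world's x, y, z in rad, then the shift along the world's x, y, z in cm, then the closure, from 0 (fully open) to 1 (shut). In form: [wx, wy, wz, dx, dy, dz, claw, wx, wy, wz, dx, dy, dz, claw, ...]. A call has 1 to 8 rows; each row shifts and turns the commanded pose from where the row before left it; what a row does not reach is not made up. A row lasts 1/10 s, in which the tool goes at most 50 mm and 8.59 degrees, less where a joint would pass 70% of its speed; a pose out of reach is approached as far as the arm can. A call with a gripper value outside its range is refused whole. The fingers move at their own pace and stop on an object; "squeeze" is the grip in N (left out, the last holds). Time passes only in rows, so rows that do not move let the fingers close. It gives the time, the measured TCP pose, the force and the opening at its end, in the units of the state.
- sense(): the state, without advancing time (a new reading comes with each control period).
- camera(name): name is "scene" or "top"; returns a dict with "color" (384x512x3 uint8, blue, green, red), "depth" (384x512 float32, m along the optical axis (not along the pixel's ray), 0 where there is no reading), "K" (3x3 intrinsics, pixels), "rvec" (rotation vector, rad) and "tvec" (3), from world to camera coordinates, as OpenCV has them. Camera axes: x right, y down, z forward; pixel columns grow to the right and rows downward; lengths in m; the calibration is good to about 2 mm. A picture is of the moment at which its call begins.
- job_done(): hands the job in, once; it reports no verdict.
The state is a dict: "t": time; "joint_pos": joint angles; "qvel": joint speeds; "joint_torque": joint torques, N m; "eef_pos": TCP position; "tool_rot": TCP orientation; "ft_force": force on the tool from outside, world axes, zero at the start; "moment": the same for the moment, N m; "gripper_width": finger opening in m.
Only numpy, scipy, OpenCV 4.12 (cv2) and the standard library are available. Lean on these libraries where they do the work, as an engineer would, in place of code of your own. Each camera call takes 0.05 s, during which the arm holds its last target. There are 200 camera calls.

## Task

Take the bare steel tin by its wooden lid and work it down with a steady twist, to one side or to and fro, into the open bamboo jacket on the sprung work rest until its foot bottoms out, finish with a firm press of about 20 N to seat it, then let go and leave it there. The slats grip too hard for a straight push, and the rest must never be pressed with more than 25 N; leave the finished canister, the mallet and the loose hoop undisturbed.

Things in the scene. Friction and masses are not known exactly. Their poses are not given: they have to be found in the camera images.
- tin: Bare tea tin to be fitted, loose, standing upright on the bench: steel body 52 mm in diameter (foot tapered to 46 mm over the lowest 5 mm), with a firmly fixed round wooden lid 56 mm in diameter from 66 to 106 mm above the foot. About 0.2 kg. Grip it by the lid, across its diameter, at any yaw. Origin: centre of the underside of the foot; z along the tin, up.
- mouth (a point): Centre of the open top of the bamboo jacket, level with the slats' tips, 58 mm above its floor and 102 mm above the bench when the plate is up; z up. The jacket is 76 mm across its pale hoops. Inside it eight sprung bamboo slats stand in a circle: 56 mm across at the tips, tapering over 24 mm down to 50 mm, then straight to the floor. It sinks with the plate.
- throat (a point): Point on the jacket's axis 16 mm below the mouth, where the 52 mm tin first meets the slats, 42 mm above the floor. From here each slat gives sideways (up to 6 mm) and squeezes with about 9 N. Pushing straight down takes about 34 to 58 N (friction differs each episode). A turning tin slides down far more easily: turning takes about 0.9 to 1.5 N m, either way round.
- slat0 (a joint): Outward give of one of the eight sprung slats, in m: 0 at rest, about 0.001 when the tin is between them. Friction holds the tin at any depth where it is left. Turning it at 0.8 rad/s while it descends 4 mm/s keeps the press under about 18 N; turning without pressing relieves it unless the tin has bottomed out.
- seat (a point): Centre of the jacket's flat floor, on which the tin's foot bottoms out; 44 mm above the bench when the plate is up. z up. It sinks with the plate. With the tin home the lid's lower edge stands 8 mm above the mouth.
- platen (a joint): Sinking of the green sprung plate (88 mm square) that carries the jacket, in m: 0 up, growing downwards, 0.004 when it meets its wooden base. It stays up until pressed by 4.5 N, then sinks 1 mm for every further 10 N (about 0.0015 at 20 N), whatever presses it: the tin jammed in the slats or standing on the floor. It springs back when let go. It must never pass 0.0023 (27 N).
- rest: Wooden base block of the sprung work rest, 110 mm square and 24 mm high, fixed to the bench. Origin: centre of its underside; the jacket's axis is its z axis.
- finished: Bystander: a finished canister in its bamboo jacket, 76 mm in diameter, 110 mm high with its wooden lid, loose and upright. Origin: centre of its underside, z up.
- mallet: Bystander: wooden mallet, 240 mm long, lying on the bench. Origin: under its middle; x along the handle towards the head.
- hoop: Bystander: pale bamboo hoop, 100 mm in diameter and 10 mm high, lying flat and loose. Origin: centre of its underside.
There are look-alikes about, which are no part of the job. Leave any orange or red look-alike of the tin alone.

How it is judged:
By the outcome, as a careful person would: the job done as asked, in the order asked, and still so for the second after the job is handed in, with the robot touching nothing.
It also fails if it takes over 72 s, if anything falls off the work surface, if the arm or the gripper's body presses on something with over 40 N, if the wrist force passes 120 N, or if a joint passes its speed limit or range.

## Working session

There is one attempt and no reset: what is moved stays moved. The work goes in short steps, Python scripts to look and compute and a tool call to move; the robot and the scene stay as the last step left them, time stands still between calls to the robot, and variables do not carry over. Pictures are saved under pics/ and viewed, about 8 in all and at most 12, crops included, and the job is handed in when it is done.

Besides the shell and the picture viewer there is one more tool, called after "Emit:" as name(argument=value, ...) on one line, values as JSON. step_arm: Moves the arm, as the interface text tells. Its arguments: {"type":"object","properties":{"commands":{"type":"array"},"squeeze":{"type":"number"}},"required":["commands"]}

```bash
mkdir -p pics; cat > h.py <<'E'
from station import *
import numpy as np, cv2
def grab(n):
    c=camera(n); np.savez('/tmp/%s.npz'%n,**c); return c
def world(c,u,v,d=None,z=None):
    R=cv2.Rodrigues(np.array(c["rvec"],float))[0]; t=np.array(c["tvec"],float).ravel()
    r=np.linalg.inv(c["K"])@np.array([u,v,1.]); o=-R.T@t; w=R.T@r
    s=d if d is not None else (z-o[2])/w[2]
    return o+s*w
def cloud(c):
    H,W=c["depth"].shape; R=cv2.Rodrigues(np.array(c["rvec"],float))[0]; t=np.array(c["tvec"],float).ravel()
    v,u=np.mgrid[:H,:W]; P=np.stack([u,v,np.ones_like(u)],-1)@np.linalg.inv(c["K"]).T*c["depth"][...,None]
    return (P-t)@R
E
python3 - <<'E'
from h import *
s=sense(); print(s)
a=grab("scene");b=grab("top")
cv2.imwrite("pics/s.png",cv2.resize(a["color"],(800,600)));cv2.imwrite("pics/t.png",cv2.resize(b["color"],(800,600)))
E
```

```text
{'t': 0.0, 'joint_pos': array([ 1.10200377e+00,  3.14225564e-01, -4.80853566e-02,  1.21022959e+00,
       -7.56447331e-06,  1.57082661e+00]), 'qvel': array([-0.00042159,  0.00090291,  0.00041102,  0.00101421, -0.001631  ,
       -0.00015923]), 'joint_torque': array([ 3.88474713e-03, -5.39590180e+01,  3.39747334e+01,  1.92812586e-02,
        3.91765734e-04, -2.45989938e-06]), 'eef_pos': array([0.2708183 , 0.53473523, 0.23043211]), 'tool_rot': array([3.14158504e+00, 1.74418076e-03, 1.10197349e+00]), 'ft_force': array([-0.32931553,  0.07630026, -0.42058721]), 'moment': array([0.01410096, 0.00925783, 0.00212719]), 'gripper_width': 0.08575735517207655}
```

View pics/s.png

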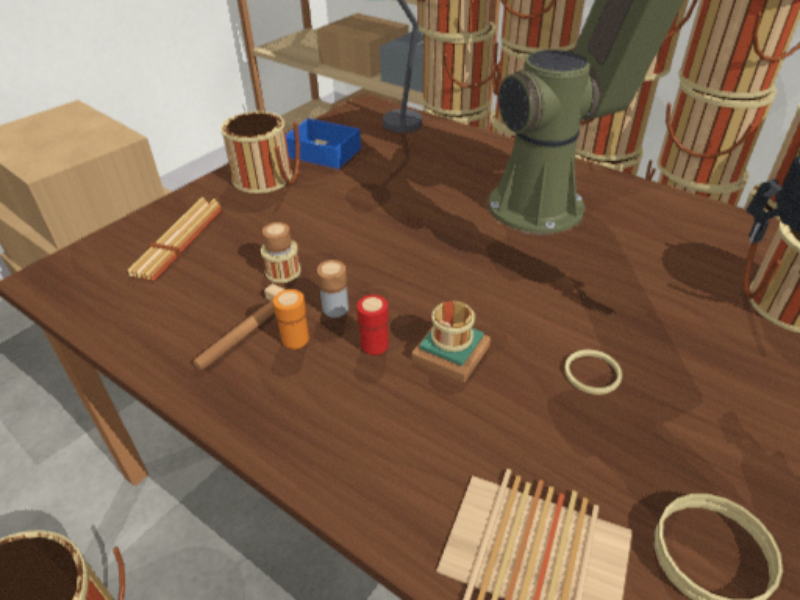

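View pics/t.png

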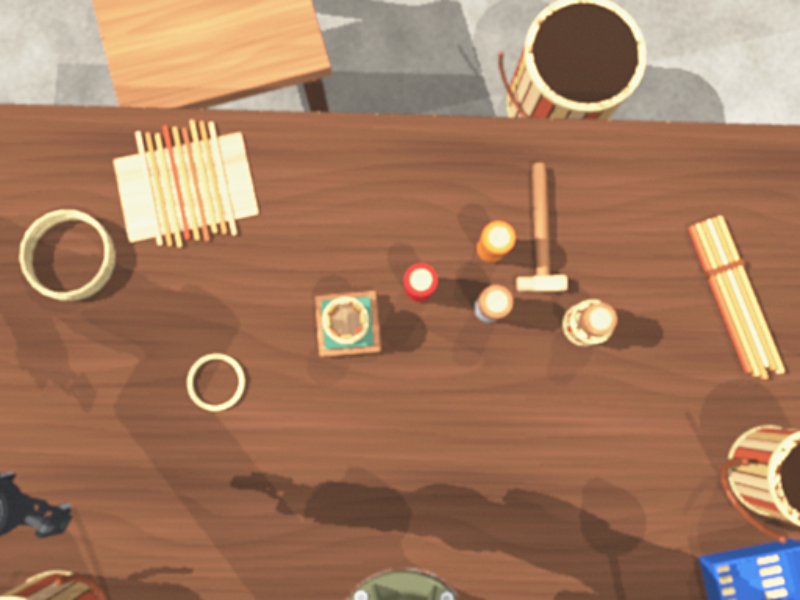

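The top view (800 px wide) shows these objects:
- Grey steel cylinder with a wooden lid at (495,301). This is the tin, since its body is bare steel.
- Orange look-alike at (498,238) and red look-alike at (421,281).
- Finished canister at (590,322).
- Jacket on the green plate at (347,322).
- Hoop at (216,382) and mallet at (543,225).

Next I'll measure the tin and jacket and check an enlarged crop.

```bash
python3 - <<'E'
from h import *
L=lambda n:dict(np.load('/tmp/%s.npz'%n))
T=L("top");S=L("scene");PT=cloud(T);PS=cloud(S)
k=512/800
def circ(P):
    A=np.c_[2*P[:,:2],np.ones(len(P))]; s=np.linalg.lstsq(A,(P[:,:2]**2).sum(1),rcond=None)[0]
    return s[:2],np.sqrt(s[2]+s[0]**2+s[1]**2)
for n,u,v in [("tin",495,301),("red",421,281),("orange",498,238),("fin",597,320),("rest",347,322)]:
    p=PT[int(v*k),int(u*k)]
    z0=(.095 if n!="rest" else .092)
    for nm,P in (("top",PT),("scene",PS)):
        m=(P[...,2]>z0)&(P[...,2]<.13)&(np.hypot(P[...,0]-p[0],P[...,1]-p[1])<.05)
        q=P[m]; hull=cv2.convexHull((q[:,:2]*1).astype(np.float32))[:,0]
        (c,r)=cv2.minEnclosingCircle(hull)
        print(n,nm,m.sum(),np.round(np.median(q,0),4),np.round(c,4),round(r,4),"zmax",q[:,2].max().round(4))
# rest block edges and green plate
P=PT;p=PT[int(322*k),int(347*k)]
d=np.hypot(P[...,0]-p[0],P[...,1]-p[1])
for a,b in((.016,.030),(.032,.050)):
    m=(P[...,2]>a)&(P[...,2]<b)&(d<.09); print(a,cv2.minAreaRect(P[m][:,:2].astype(np.float32)))
hsv=cv2.cvtColor(T["color"],cv2.COLOR_BGR2HSV)
g=(hsv[...,0]>65)&(hsv[...,0]<100)&(hsv[...,1]>90)&(d<.09)
print("green",cv2.minAreaRect(P[g][:,:2].astype(np.float32)),np.median(P[g][:,2]))
def crop(c,u,v,h=32):
    x,y=int(u*k),int(v*k); return cv2.resize(c["color"][y-h:y+h,x-h:x+h],(400,400),interpolation=cv2.INTER_CUBIC)
cv2.imwrite("pics/c.png",np.hstack([crop(T,470,290,45),crop(T,347,322,24)]))
E
```

```text
tin top 350 [ 0.584  -0.1477  0.1065] [ 0.5839 -0.1486] 0.0283 zmax 0.1145
tin scene 208 [ 0.5892 -0.1416  0.1048] [ 0.5874 -0.1466] 0.0299 zmax 0.11
red top 343 [ 0.6185 -0.0184  0.1063] [ 0.6191 -0.0194] 0.0283 zmax 0.1124
red scene 250 [ 0.6238 -0.013   0.1052] [ 0.6192 -0.0138] 0.0308 zmax 0.1082
orange top 339 [ 0.6951 -0.1513  0.1065] [ 0.6953 -0.1519] 0.028 zmax 0.1137
orange scene 245 [ 0.6997 -0.1443  0.1048] [ 0.6965 -0.149 ] 0.0291 zmax 0.1088
fin top 365 [ 0.558  -0.3227  0.1103] [ 0.5583 -0.3246] 0.0284 zmax 0.1162
fin scene 186 [ 0.5651 -0.3153  0.1088] [ 0.5592 -0.319 ] 0.0296 zmax 0.114
rest top 268 [0.5492 0.1095 0.0982] [0.5493 0.1078] 0.0381 zmax 0.1091
rest scene 237 [0.5573 0.1144 0.0968] [0.5492 0.1104] 0.0393 zmax 0.1047
0.016 ((0.5497955679893494, 0.10811321437358856), (0.11061805486679077, 0.10989753156900406), 6.097821235656738)
0.032 ((0.5494602918624878, 0.10816416144371033), (0.08805494010448456, 0.08819996565580368), 6.001790523529053)
green ((0.5473035573959351, 0.10928474366664886), (0.08170440793037415, 0.08007659018039703), 5.943023681640625) 0.04022137600672402
```

View pics/c.png

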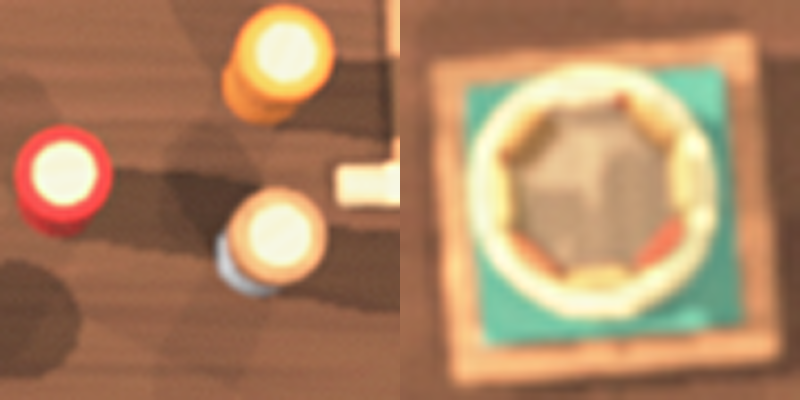

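The crop confirms the grey steel body under a wooden lid, at (0.585, -0.148), 106 mm high. The jacket axis is at (0.5495, 0.1085), and the block and plate sizes agree with those given. Moving now to a point above the tin.

Emit:
step_arm(commands=[0,0,-0.11,2,-4.25,0,0,0,0,-0.11,2,-4.25,0,0,0,0,-0.11,2,-4.25,0,0,0,0,-0.11,2,-4.25,0,0,0,0,-0.11,2,-4.25,0,0,0,0,-0.11,2,-4.25,0,0,0,0,-0.11,2,-4.25,0,0,0,0,-0.11,2,-4.25,0,0], squeeze=120)

```text
t: 0.9
eef_pos: [0.4313, 0.1934, 0.2311]
tool_rot: [3.142, 0.0, 0.218]
ft_force: [0.7, 0.6, -0.0]
gripper_width: 0.0855
```

Emit:
step_arm(commands=[0,0,-0.11,2,-4.25,0,0,0,0,-0.11,2,-4.25,0,0,0,0,-0.11,2,-4.25,0,0,0,0,-0.11,2,-4.25,0,0,0,0,-0.11,2,-4.25,0,0,0,0,-0.11,2,-4.25,0,0,0,0,-0.11,2,-4.25,-1,0,0,0,0,0,0,0,0])

```text
t: 1.7
eef_pos: [0.5721, -0.107, 0.2193]
tool_rot: [3.14, 0.0, -0.556]
ft_force: [-0.5, 1.2, -0.1]
gripper_width: 0.0856
```

```bash
python3 - <<'E'
from h import *
s=sense(); print(s['joint_pos'].round(3),s['eef_pos'].round(4),s['tool_rot'].round(4))
E
```

```text
[-0.184  0.285 -0.113  1.174 -0.002  1.942] [ 0.5721 -0.107   0.2193] [ 3.1396e+00  4.0000e-04 -5.5560e-01]
```

Emit:
step_arm(commands=[0,0,-0.1,0.65,-2.05,0,0,0,0,-0.1,0.65,-2.05,-1,0,0,0,0,0,0,-3,0,0,0,0,0,0,-3,0,0,0,0,0,0,-1,0,0,0,0,0,0,0,0])

```text
t: 2.3
eef_pos: [0.5824, -0.1424, 0.1396]
tool_rot: [3.14, 0.004, -0.747]
ft_force: [0.1, 0.1, -0.5]
gripper_width: 0.0854
```

```bash
python3 - <<'E'
from h import *
s=sense(); print(s['joint_pos'].round(3),s['eef_pos'].round(4),s['tool_rot'].round(4))
a=grab("scene");b=grab("top")
k=.64
cv2.imwrite("pics/d.png",np.hstack([cv2.resize(c["color"][int(y*k)-50:int(y*k)+50,int(x*k)-50:int(x*k)+50],(400,400),interpolation=2) for c,x,y in((a,333,260),(b,495,301))]))
E
```

```text
[-0.24   0.366 -0.187  1.021  0.     2.078] [ 0.5824 -0.1424  0.1396] [ 3.1397  0.0036 -0.7473]
```

View pics/d.png

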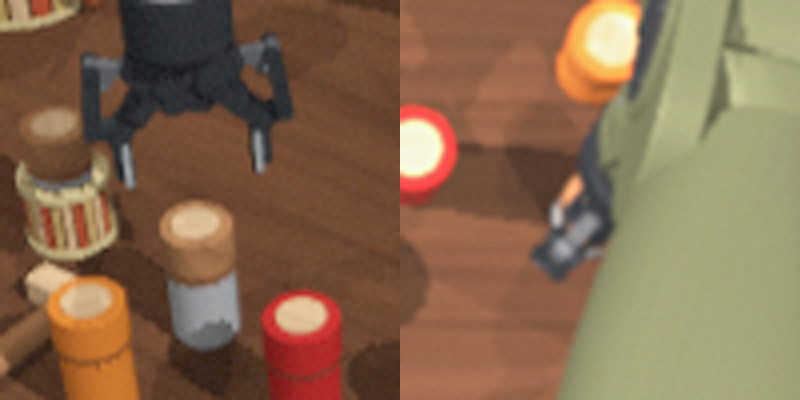

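The left panel shows the open fingers straddling the steel tin at (200,270), clear of the orange and red ones. Lowering onto the lid.

Emit:
step_arm(commands=[0,0,0,0.2,-0.45,-1.1,0,0,0,0,0,0,-2,0,0,0,0,0,0,-2,0,0,0,0,0,0,-2,0,0,0,0,0,0,0,0,0,0,0,0,0,0,0])

```text
t: 3.0
eef_pos: [0.5864, -0.1479, 0.0708]
tool_rot: [-3.141, -0.0, -0.748]
ft_force: [0.9, 0.5, 0.6]
gripper_width: 0.0855
```

Emit:
step_arm(commands=[0,0,0,0,0,0,0.5,0,0,0,0,0,0,1,0,0,0,0,0,0,1,0,0,0,0,0,0,1,0,0,0,0,0,0,1,0,0,0,0,0,0,1])

```text
t: 3.6
eef_pos: [0.5873, -0.1477, 0.0723]
tool_rot: [-3.14, -0.002, -0.748]
ft_force: [-2.5, 0.8, 7.1]
gripper_width: 0.0535
```

```bash
python3 - <<'E'
from h import *
s=sense(); print({k:np.round(v,4) for k,v in s.items()})
E
```

```text
{'t': np.float64(3.6), 'joint_pos': array([-2.4670e-01,  4.2710e-01, -2.6300e-01,  8.7800e-01,  5.0000e-04,
        2.0719e+00]), 'qvel': array([ 0.    ,  0.0002, -0.0004,  0.0001,  0.0003, -0.0016]), 'joint_torque': array([-5.34500e-01, -5.29050e+01,  2.86064e+01, -9.16500e-01,
       -2.68900e-01, -6.30000e-03]), 'eef_pos': array([ 0.5873, -0.1477,  0.0723]), 'tool_rot': array([-3.1398e+00, -2.2000e-03, -7.4780e-01]), 'ft_force': array([-2.4549,  0.7637,  7.0661]), 'moment': array([ 0.3042,  0.4095, -0.003 ]), 'gripper_width': np.float64(0.0535)}
```

Emit:
step_arm(commands=[0,0,0,0,0,2,1,0,0,0,0,0,4,1,0,0,0,0,0,4,1,0,0,0,0,0,4,1,0,0,-0.05,-0.5,2,0.4,1,0,0,-0.05,-0.5,4,0,1,0,0,-0.05,-0.5,4,0,1,0,0,-0.05,-0.5,4,0,1])

```text
t: 4.4
eef_pos: [0.5659, -0.0066, 0.215]
tool_rot: [-3.141, -0.001, -0.951]
ft_force: [1.2, -0.5, -1.8]
gripper_width: 0.0536
```

Emit:
step_arm(commands=[0,0,-0.05,-0.5,4,0,1,0,0,-0.05,-0.5,4,0,1,0,0,-0.05,-0.5,2.6,0,1,0,0,0,-0.2,1,0,1,0,0,0,0,0,0,1,0,0,0,0,0,0,1])

```text
t: 5.0
eef_pos: [0.5493, 0.1075, 0.2145]
tool_rot: [-3.142, -0.001, -1.098]
ft_force: [0.3, 0.3, -1.1]
gripper_width: 0.0541
```

```bash
python3 - <<'E'
from h import *
s=sense(); print({k:np.round(v,4) for k,v in s.items() if k!='qvel'})
a=grab("scene");b=grab("top")
k=.64
e=s['eef_pos']
R=cv2.Rodrigues(a["rvec"])[0]
def pr(c,p): return cv2.projectPoints(np.array([p],float),c["rvec"],c["tvec"],c["K"],None)[0].ravel()
print(pr(a,e),pr(b,e))
u,v=pr(a,[.5495,.1085,.12]).astype(int)
cv2.imwrite("pics/e.png",cv2.resize(a["color"][v-60:v+60,u-60:u+60],(600,600),interpolation=2)); print(u,v)
P=cloud(a); d=np.hypot(P[...,0]-e[0],P[...,1]-e[1])
for z0,z1 in((.15,.195),(.205,.235)):
    m=(d<.045)&(P[...,2]>z0)&(P[...,2]<z1); q=P[m]; print(z0,m.sum(),q.min(0).round(4),q.max(0).round(4))
E
```

```text
{'t': np.float64(5.0), 'joint_pos': array([ 1.9370e-01,  2.4480e-01, -1.7690e-01,  1.1488e+00, -8.0000e-04,
        2.8621e+00]), 'joint_torque': array([ 1.02140e+00, -5.02894e+01,  3.43128e+01,  1.07000e-02,
        7.00000e-02,  3.70000e-03]), 'eef_pos': array([0.5493, 0.1075, 0.2145]), 'tool_rot': array([-3.1416e+00, -8.0000e-04, -1.0976e+00]), 'ft_force': array([ 0.3403,  0.2972, -1.1487]), 'moment': array([0.0093, 0.033 , 0.0076]), 'gripper_width': np.float64(0.0541)}
[290.25988875 167.52204478] [218.3355765  198.53284802]
289 195
0.15 256 [0.5349 0.0912 0.1502] [0.5762 0.1367 0.195 ]
0.205 227 [0.5359 0.0762 0.2051] [0.5784 0.1463 0.2348]
```

View pics/e.png

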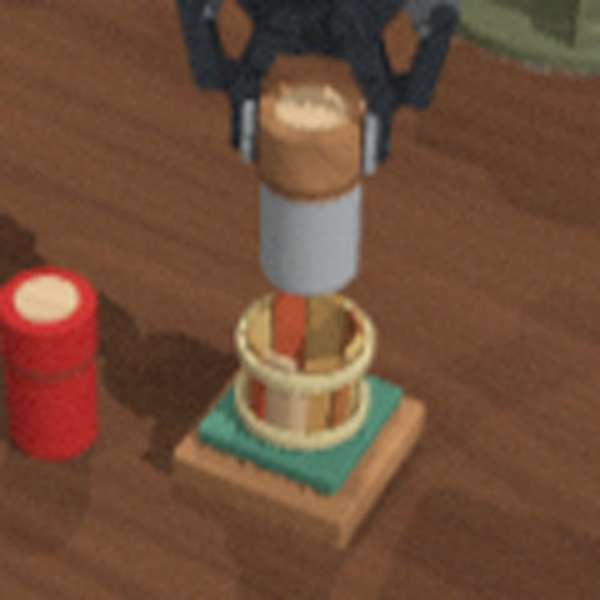

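The tin hangs straight above the jacket, body centre about x=309 and hoop centre about x=305. I'll fit both axes in the same camera.

```bash
python3 - <<'E'
from h import *
from scipy.optimize import least_squares
a=dict(np.load('/tmp/scene.npz'));P=cloud(a); e=np.array([.5493,.1075]); d=np.hypot(P[...,0]-e[0],P[...,1]-e[1])
u,v=289,195
def fit(m,r):
    q=P[m]; f=least_squares(lambda c:np.hypot(*(q[:,:2]-c).T)-r,e,loss='soft_l1',f_scale=.001); return f.x.round(4),len(q),np.median(np.abs(f.fun)).round(4)
z=P[...,2]
print("steel",fit((d<.04)&(z>.155)&(z<.2),.026))
print("lid",fit((d<.034)&(z>.218)&(z<.238),.028))
print("jacket",fit((d>.03)&(d<.046)&(z>.05)&(z<.094),.036),fit((d>.035)&(d<.046)&(z>.088)&(z<.1),.038))
def pr(c,p): return cv2.projectPoints(np.array([p],float),c["rvec"],c["tvec"],c["K"],None)[0].ravel()
def cr(p): x=pr(a,p); return ((x-np.array([u-60,v-60]))*5).round(1)
print(cr([.5493,.1075,.17]),cr([.5495,.1085,.095]),cr([.5495,.1085,.06]), cr([.5595,.1085,.17]),cr([.5495,.1185,.17]))
E
```

```text
steel (array([0.5479, 0.1086]), 269, np.float64(0.0008))
lid (array([0.5485, 0.1072]), 157, np.float64(0.0009))
jacket (array([0.5477, 0.1087]), 275, np.float64(0.0025)) (array([0.5489, 0.1096]), 97, np.float64(0.0011))
[302.8 229.3] [298.6 334.6] [296.1 380.1] [293.7 240. ] [320.  237.3]
```

Relative to the TCP frame, the tin is within about 1 mm of the jacket axis. I'll lower it into the mouth with a 1 mm y correction.

Emit:
step_arm(commands=[0,0,0,0,0.1,0,1,0,0,0,0,0,-1.5,1,0,0,0,0,0,-1.5,1,0,0,0,0,0,-1,1,0,0,0,0,0,-0.5,1,0,0,0,0,0,-0.3,1,0,0,0,0,0,0,1])

```text
t: 5.8
eef_pos: [0.5492, 0.1091, 0.1663]
tool_rot: [3.142, -0.0, -1.098]
ft_force: [0.2, 0.0, -2.0]
gripper_width: 0.0539
```

Emit:
step_arm(commands=[0,0,0.06,0,0,-0.05,1,0,0,0.1,0,0,-0.1,1,0,0,0.1,0,0,-0.1,1,0,0,0.1,0,0,-0.1,1,0,0,0.1,0,0,-0.1,1,0,0,0.1,0,0,-0.1,1,0,0,0.1,0,0,-0.05,1,0,0,0.1,0,0,-0.05,1])

```text
t: 6.6
eef_pos: [0.5501, 0.1098, 0.1608]
tool_rot: [-3.14, -0.002, -0.334]
ft_force: [0.4, 1.2, -1.4]
gripper_width: 0.0542
```

```bash
cat > st.py <<'E'
from h import *
s=sense(); print({k:np.round(s[k],4).tolist() for k in('joint_pos','eef_pos','tool_rot','ft_force','moment','gripper_width')})
E
python3 st.py
```

```text
{'joint_pos': [0.1966, 0.2767, -0.2611, 1.0307, 0.0007, 2.1011], 'eef_pos': [0.5501, 0.1098, 0.1608], 'tool_rot': [-3.1397, -0.0017, -0.3337], 'ft_force': [0.4269, 1.1993, -1.4068], 'moment': [0.3661, -0.2534, 0.0071], 'gripper_width': 0.0542}
```

Emit:
step_arm(commands=[0,0,0.1,0,0,-0.05,1,0,0,0.1,0,0,-0.05,1,0,0,0.1,0,0,-0.05,1,0,0,0.1,0,0,-0.05,1,0,0,0.1,0,0,-0.05,1,0,0,0.1,0,0,-0.05,1,0,0,0.1,0,0,-0.05,1,0,0,0.1,0,0,-0.05,1])

```text
t: 7.4
eef_pos: [0.55, 0.111, 0.157]
tool_rot: [-3.139, -0.003, 0.467]
ft_force: [-0.2, 4.3, -0.8]
gripper_width: 0.0535
```

Emit:
step_arm(commands=[0,0,0.1,0,0,-0.05,1,0,0,0.1,0,0,-0.05,1,0,0,0.1,0,0,-0.05,1,0,0,0.1,0,0,-0.05,1,0,0,0.1,0,0,-0.05,1,0,0,0.1,0,0,-0.05,1,0,0,0.1,0,0,-0.05,1,0,0,0.1,0,0,-0.05,1])

```text
t: 8.2
eef_pos: [0.549, 0.112, 0.1528]
tool_rot: [-3.14, -0.006, 1.267]
ft_force: [-3.3, 6.6, 0.5]
gripper_width: 0.0536
```

```bash
python3 st.py
```

```text
{'joint_pos': [0.1977, 0.2821, -0.273, 1.0146, 0.006, 0.5013], 'eef_pos': [0.549, 0.112, 0.1528], 'tool_rot': [-3.1397, -0.0058, 1.2672], 'ft_force': [-3.3138, 6.5808, 0.5031], 'moment': [1.9939, 0.7144, -0.1114], 'gripper_width': 0.0536}
```

A side force is building (−3.3, 6.6), so the axis is offset a little. I'll ease the command towards it while twisting.

Emit:
step_arm(commands=[0,0,0.1,-0.02,0.04,-0.04,1,0,0,0.1,-0.02,0.04,-0.04,1,0,0,0.1,-0.02,0.04,-0.04,1,0,0,0.1,-0.02,0.04,-0.04,1,0,0,0.1,-0.02,0.04,-0.04,1,0,0,0.1,0,0,-0.04,1,0,0,0.1,0,0,-0.04,1,0,0,0.1,0,0,-0.04,1])

```text
t: 9.0
eef_pos: [0.5469, 0.1122, 0.1493]
tool_rot: [-3.141, -0.003, 2.066]
ft_force: [-5.6, 2.5, 3.0]
gripper_width: 0.0537
```

```bash
python3 st.py
```

```text
{'joint_pos': [0.2008, 0.2832, -0.2799, 1.0091, 0.0024, -0.2945], 'eef_pos': [0.5469, 0.1122, 0.1493], 'tool_rot': [-3.141, -0.0027, 2.0661], 'ft_force': [-5.565, 2.5441, 2.9757], 'moment': [0.5409, 1.4457, -0.3114], 'gripper_width': 0.0537}
```

Emit:
step_arm(commands=[0,0,0.1,-0.03,0,-0.05,1,0,0,0.1,-0.03,0,-0.05,1,0,0,0.1,-0.03,-0.02,-0.05,1,0,0,0.1,-0.03,-0.02,-0.05,1,0,0,0.1,-0.03,-0.02,-0.05,1,0,0,0.1,0,-0.02,-0.05,1,0,0,0.1,0,-0.02,-0.05,1,0,0,0.1,0,-0.02,-0.05,1])

```text
t: 9.8
eef_pos: [0.5459, 0.1101, 0.1463]
tool_rot: [3.141, -0.001, 2.865]
ft_force: [-6.9, -0.1, 10.0]
gripper_width: 0.0535
```

```bash
python3 st.py
```

```text
{'joint_pos': [0.1987, 0.2821, -0.2888, 1.0002, 0.0005, -1.0951], 'eef_pos': [0.5459, 0.1101, 0.1463], 'tool_rot': [3.1413, -0.0005, 2.8645], 'ft_force': [-6.8756, -0.14, 9.9691], 'moment': [-0.2082, 1.6712, -0.784], 'gripper_width': 0.0535}
```

Emit:
step_arm(commands=[0,0,0.12,-0.03,0,-0.03,1,0,0,0.12,-0.03,0,-0.03,1,0,0,0.12,-0.03,0,-0.03,1,0,0,0.12,-0.03,-0.02,-0.03,1,0,0,0.12,-0.03,-0.02,-0.04,1,0,0,0.12,0,-0.02,-0.04,1,0,0,0.12,0,-0.02,-0.04,1,0,0,0.12,0,-0.02,-0.04,1])

```text
t: 10.6
eef_pos: [0.547, 0.1082, 0.1445]
tool_rot: [-3.137, 0.003, -2.459]
ft_force: [-0.5, -2.8, 9.3]
gripper_width: 0.0538
```

```bash
python3 st.py
```

```text
{'joint_pos': [0.1967, 0.2809, -0.2947, 0.9909, -0.0025, -2.0566], 'eef_pos': [0.547, 0.1082, 0.1445], 'tool_rot': [-3.1374, 0.0026, -2.4591], 'ft_force': [-0.4859, -2.7598, 9.2612], 'moment': [-0.8737, 0.228, -1.0754], 'gripper_width': 0.0538}
```

Emit:
step_arm(commands=[0,0,0.11,0.01,-0.02,-0.04,1,0,0,0.11,0.01,-0.02,-0.04,1,0,0,0.11,0.01,-0.02,-0.04,1,0,0,0.11,0.01,-0.02,-0.04,1,0,0,0.11,0.02,-0.01,-0.04,1,0,0,0.11,0.02,0,-0.04,1,0,0,0.11,0.02,0,-0.04,1,0,0,0.11,0.02,0,-0.04,1])

```text
t: 11.4
eef_pos: [0.5492, 0.1079, 0.1415]
tool_rot: [-3.135, -0.0, -1.579]
ft_force: [1.2, -0.3, 6.8]
gripper_width: 0.0538
```

```bash
python3 st.py
```

```text
{'joint_pos': [0.1948, 0.2854, -0.296, 0.9831, -0.0014, -2.9382], 'eef_pos': [0.5492, 0.1079, 0.1415], 'tool_rot': [-3.1352, -0.0001, -1.5794], 'ft_force': [1.1682, -0.3066, 6.7683], 'moment': [-0.3653, -0.4255, -1.052], 'gripper_width': 0.0538}
```

Side forces are now small. The TCP circles at about 2 mm radius because the lid sits slightly off-centre in the jaws. Joint 6 is near its limit, so I'll reverse the twist and retrace that circle.

Emit:
step_arm(commands=[0,0,-0.06,-0.01,0,0,1,0,0,-0.11,-0.02,0,-0.02,1,0,0,-0.11,-0.02,0,-0.04,1,0,0,-0.11,-0.02,0,-0.05,1,0,0,-0.11,-0.02,0.01,-0.05,1,0,0,-0.11,-0.02,0.01,-0.05,1,0,0,-0.11,-0.02,0.02,-0.05,1,0,0,-0.11,-0.01,0.02,-0.05,1])

```text
t: 12.2
eef_pos: [0.5467, 0.1084, 0.138]
tool_rot: [-3.138, 0.003, -2.413]
ft_force: [-0.3, -3.5, 8.5]
gripper_width: 0.054
```

```bash
python3 st.py
```

```text
{'joint_pos': [0.197, 0.2856, -0.3041, 0.9768, -0.002, -2.1019], 'eef_pos': [0.5467, 0.1084, 0.138], 'tool_rot': [-3.1378, 0.0026, -2.4135], 'ft_force': [-0.306, -3.4524, 8.4975], 'moment': [-0.7701, 0.3073, 1.0801], 'gripper_width': 0.054}
```

Emit:
step_arm(commands=[0,0,-0.11,-0.02,0.01,-0.05,1,0,0,-0.11,-0.02,0.01,-0.05,1,0,0,-0.11,-0.01,0.02,-0.05,1,0,0,-0.11,-0.01,0.02,-0.05,1,0,0,-0.11,-0.01,0.02,-0.05,1,0,0,-0.11,-0.01,0.02,-0.05,1,0,0,-0.11,0,0.02,-0.05,1,0,0,-0.11,0,0.02,-0.05,1])

```text
t: 13.0
eef_pos: [0.5456, 0.1102, 0.1339]
tool_rot: [3.141, 0.004, 2.99]
ft_force: [-2.0, -1.5, 8.0]
gripper_width: 0.0535
```

Emit:
step_arm(commands=[0,0,-0.11,0,0.02,-0.05,1,0,0,-0.11,0,0.02,-0.05,1,0,0,-0.11,0.01,0.02,-0.05,1,0,0,-0.11,0.01,0.02,-0.05,1,0,0,-0.11,0.01,0.02,-0.05,1,0,0,-0.11,0.01,0.02,-0.05,1,0,0,-0.11,0.02,0.01,-0.05,1,0,0,-0.11,0.02,0.01,-0.05,1])

```text
t: 13.8
eef_pos: [0.5462, 0.112, 0.1298]
tool_rot: [3.138, 0.001, 2.11]
ft_force: [-0.6, -0.8, 7.5]
gripper_width: 0.0538
```

```bash
python3 st.py
```

```text
{'joint_pos': [0.2022, 0.2933, -0.314, 0.9602, 0.0001, -0.3367], 'eef_pos': [0.5462, 0.112, 0.1298], 'tool_rot': [3.1384, 0.001, 2.1097], 'ft_force': [-0.5773, -0.7535, 7.5458], 'moment': [-0.0584, 0.3855, 0.9592], 'gripper_width': 0.0538}
```

Emit:
step_arm(commands=[0,0,-0.11,0.02,0.01,-0.05,1,0,0,-0.11,0.02,0.01,-0.05,1,0,0,-0.11,0.02,0.01,-0.05,1,0,0,-0.11,0.02,0.01,-0.05,1,0,0,-0.11,0.02,0.01,-0.05,1,0,0,-0.11,0.02,0,-0.05,1,0,0,-0.11,0.02,0,-0.05,1,0,0,-0.11,0.02,0,-0.05,1])

```text
t: 14.6
eef_pos: [0.5478, 0.1131, 0.1257]
tool_rot: [3.139, -0.003, 1.23]
ft_force: [-1.0, 2.1, 5.6]
gripper_width: 0.0534
```

Emit:
step_arm(commands=[0,0,-0.11,0.02,0,-0.05,1,0,0,-0.11,0.02,0,-0.05,1,0,0,-0.11,0.02,-0.01,-0.05,1,0,0,-0.11,0.02,-0.01,-0.05,1,0,0,-0.11,0.02,-0.01,-0.05,1,0,0,-0.11,0.02,-0.01,-0.05,1,0,0,-0.11,0.02,-0.02,-0.05,1,0,0,-0.11,0.01,-0.02,-0.05,1])

```text
t: 15.4
eef_pos: [0.5499, 0.1125, 0.1218]
tool_rot: [-3.141, -0.005, 0.35]
ft_force: [-1.5, 0.7, 5.5]
gripper_width: 0.0539
```

```bash
python3 st.py
```

```text
{'joint_pos': [0.201, 0.3054, -0.317, 0.9438, 0.0015, 1.422], 'eef_pos': [0.5499, 0.1125, 0.1218], 'tool_rot': [-3.1408, -0.0048, 0.3497], 'ft_force': [-1.4956, 0.6762, 5.4548], 'moment': [0.5435, -0.2878, 0.7217], 'gripper_width': 0.0539}
```

Emit:
step_arm(commands=[0,0,-0.11,0.01,-0.02,-0.04,1,0,0,-0.11,0.01,-0.02,-0.04,1,0,0,-0.11,0.01,-0.02,-0.04,1,0,0,-0.11,0,-0.02,-0.04,1,0,0,-0.11,0,-0.02,-0.04,1,0,0,-0.11,0,-0.02,-0.04,1,0,0,-0.11,0,-0.02,-0.04,1,0,0,-0.11,0,-0.02,-0.04,1])

```text
t: 16.2
eef_pos: [0.5513, 0.1107, 0.1188]
tool_rot: [-3.137, -0.005, -0.53]
ft_force: [1.4, 3.4, 3.8]
gripper_width: 0.0539
```

```bash
python3 st.py
```

```text
{'joint_pos': [0.198, 0.3083, -0.3206, 0.9356, 0.0003, 2.2992], 'eef_pos': [0.5513, 0.1107, 0.1188], 'tool_rot': [-3.1371, -0.0045, -0.5305], 'ft_force': [1.3701, 3.3964, 3.7898], 'moment': [0.1999, -0.9292, 0.6282], 'gripper_width': 0.0539}
```

Emit:
step_arm(commands=[0,0,-0.11,-0.01,-0.01,-0.04,1,0,0,-0.11,-0.01,-0.01,-0.04,1,0,0,-0.11,-0.01,-0.01,-0.04,1,0,0,-0.11,-0.01,-0.01,-0.03,1,0,0,-0.11,-0.01,-0.01,-0.03,1])

```text
t: 16.7
eef_pos: [0.551, 0.1094, 0.117]
tool_rot: [-3.136, -0.003, -1.081]
ft_force: [2.0, 0.8, 3.8]
gripper_width: 0.0535
```

```bash
python3 st.py
```

```text
{'joint_pos': [0.197, 0.3089, -0.3242, 0.9314, -0.0015, 2.8485], 'eef_pos': [0.551, 0.1094, 0.117], 'tool_rot': [-3.136, -0.0033, -1.0807], 'ft_force': [1.9633, 0.8361, 3.8221], 'moment': [-0.6056, -0.4498, 0.6996], 'gripper_width': 0.0535}
```

Emit:
step_arm(commands=[0,0,0.06,0,0,0,1,0,0,0.1,0.01,0.01,-0.02,1,0,0,0.1,0.01,0.01,-0.04,1,0,0,0.1,0.01,0.01,-0.04,1])

```text
t: 17.1
eef_pos: [0.5503, 0.1094, 0.1158]
tool_rot: [-3.139, -0.004, -0.716]
ft_force: [-1.8, 1.2, 7.4]
gripper_width: 0.0539
```

Emit:
step_arm(commands=[0,0,0.1,0,0.02,-0.03,1,0,0,0.1,0,0.02,-0.03,1])

```text
t: 17.3
eef_pos: [0.5505, 0.1097, 0.1156]
tool_rot: [-3.139, -0.005, -0.516]
ft_force: [-1.7, -0.4, 8.9]
gripper_width: 0.0535
```

```bash
python3 st.py
```

```text
{'joint_pos': [0.1975, 0.3104, -0.3255, 0.9298, -0.0013, 2.284], 'eef_pos': [0.5505, 0.1097, 0.1156], 'tool_rot': [-3.1392, -0.0047, -0.5157], 'ft_force': [-1.6529, -0.4115, 8.906], 'moment': [-0.2312, -0.0527, -0.9683], 'gripper_width': 0.0535}
```

Force is rising and the descent has slowed, which suggests it has bottomed. I'll turn without pressing: if the force doesn't relax, the foot is on the floor.

Emit:
step_arm(commands=[0,0,0.1,0,0.02,0,1,0,0,0.1,0,0.02,0,1,0,0,0.1,0,0.02,0,1,0,0,0.1,0,0.02,0,1])

```text
t: 17.7
eef_pos: [0.5506, 0.1106, 0.1157]
tool_rot: [-3.141, -0.006, -0.116]
ft_force: [-2.3, -1.8, 8.8]
gripper_width: 0.0539
```

Emit:
step_arm(commands=[0,0,0.1,0,0.02,-0.03,1,0,0,0.1,0,0.02,-0.04,1,0,0,0.1,0,0.02,-0.04,1,0,0,0.1,-0.01,0.02,-0.04,1])

```text
t: 18.1
eef_pos: [0.5507, 0.1115, 0.1149]
tool_rot: [3.14, -0.006, 0.284]
ft_force: [-3.3, -2.7, 15.0]
gripper_width: 0.0533
```

```bash
python3 st.py
```

```text
{'joint_pos': [0.2002, 0.3112, -0.3262, 0.9274, -0.0008, 1.487], 'eef_pos': [0.5507, 0.1115, 0.1149], 'tool_rot': [3.1403, -0.006, 0.284], 'ft_force': [-3.3355, -2.6517, 15.0075], 'moment': [-0.3646, 0.1697, -0.8604], 'gripper_width': 0.0533}
```

The force held, and pressing further gave the plate's stiffness, so the tin has bottomed. Now the firm press to about 20 N.

Emit:
step_arm(commands=[0,0,0.08,0,0,-0.04,1,0,0,0.08,0,0,-0.03,1,0,0,0.08,0,0,-0.03,1,0,0,0.04,0,0,0,1])

```text
t: 18.5
eef_pos: [0.5505, 0.1118, 0.1145]
tool_rot: [3.139, -0.006, 0.563]
ft_force: [-4.5, -1.5, 18.6]
gripper_width: 0.0541
```

```bash
python3 st.py
```

```text
{'joint_pos': [0.2003, 0.3112, -0.3271, 0.9264, 0.0, 1.2084], 'eef_pos': [0.5505, 0.1118, 0.1145], 'tool_rot': [3.1394, -0.0058, 0.5627], 'ft_force': [-4.5407, -1.463, 18.637], 'moment': [0.104, 0.6781, -0.6505], 'gripper_width': 0.0541}
```

Emit:
step_arm(commands=[0,0,0,0,0,-0.03,1,0,0,0,0,0,0,1,0,0,0,0,0,0,1,0,0,0,0,0,0,1,0,0,0,0,0,0,1])

```text
t: 19.0
eef_pos: [0.5506, 0.1118, 0.1144]
tool_rot: [3.139, -0.006, 0.562]
ft_force: [-4.9, -2.3, 19.3]
gripper_width: 0.054
```

```bash
python3 st.py
```

```text
{'joint_pos': [0.2005, 0.3112, -0.3273, 0.9259, -0.0003, 1.2096], 'eef_pos': [0.5506, 0.1118, 0.1144], 'tool_rot': [3.139, -0.0059, 0.5617], 'ft_force': [-4.868, -2.2536, 19.2523], 'moment': [-0.2086, 0.8645, -0.061], 'gripper_width': 0.054}
```

Emit:
step_arm(commands=[0,0,0,0,0,-0.02,1,0,0,0,0,0,0,1,0,0,0,0,0,0,1,0,0,0,0,0,0,1])

```text
t: 19.4
eef_pos: [0.5506, 0.1118, 0.1143]
tool_rot: [3.139, -0.006, 0.562]
ft_force: [-5.8, -1.7, 21.2]
gripper_width: 0.0538
```

Emit:
step_arm(commands=[0,0,0,-0.03,-0.01,0.1,1,0,0,0,-0.03,-0.02,0.1,1,0,0,0,-0.03,-0.02,0.1,1,0,0,0,-0.03,-0.02,0.1,1,0,0,0,0,0,0.05,1,0,0,0,0,0,0,1])

```text
t: 20.0
eef_pos: [0.5502, 0.1117, 0.1162]
tool_rot: [3.14, -0.007, 0.562]
ft_force: [5.6, 1.8, 1.4]
gripper_width: 0.0537
```

```bash
python3 st.py
```

```text
{'joint_pos': [0.1999, 0.3086, -0.3264, 0.929, 0.0007, 1.2087], 'eef_pos': [0.5502, 0.1117, 0.1162], 'tool_rot': [3.1398, -0.0066, 0.5621], 'ft_force': [5.6309, 1.7981, 1.3701], 'moment': [0.7318, -1.8198, -0.0366], 'gripper_width': 0.0537}
```

Emit:
step_arm(commands=[0,0,0,0.05,0.02,0,1,0,0,0,0,0,0,1,0,0,0,0,0,0,0.25,0,0,0,0,0,0,0,0,0,0,0,0,0,0,0,0,0,0,0,0,0,0,0,0,0,0,0,0])

```text
t: 20.7
eef_pos: [0.5468, 0.1108, 0.1141]
tool_rot: [-3.141, 0.001, 0.562]
ft_force: [-0.6, -0.1, 0.5]
gripper_width: 0.0854
```

```bash
python3 st.py
```

```text
{'joint_pos': [0.2, 0.3107, -0.3288, 0.9323, -0.0001, 1.2088], 'eef_pos': [0.5468, 0.1108, 0.1141], 'tool_rot': [-3.1413, 0.0009, 0.562], 'ft_force': [-0.553, -0.1434, 0.4964], 'moment': [0.0338, -0.01, 0.0294], 'gripper_width': 0.0854}
```

Emit:
step_arm(commands=[0,0,0,0,0,1,0,0,0,0,0,0,3,0,0,0,0,0,0,4,0,0,0,0,0,0,4,0,0,0,0,0,4,0,0,0,0,0,0,4,0,0,0,0,0,0,4,0,0,0,0,0,0,4,0,0])

```text
t: 21.5
eef_pos: [0.5473, 0.2724, 0.2355]
tool_rot: [3.141, -0.001, 0.562]
ft_force: [0.4, -0.4, -0.3]
gripper_width: 0.0852
```

Emit:
step_arm(commands=[0,0,0,0,4,0,0,0,0,0,0,4,0,0,0,0,0,0,4,0,0,0,0,0,0,0,0,0])

```text
t: 21.9
eef_pos: [0.5465, 0.3957, 0.2344]
tool_rot: [-3.14, -0.001, 0.567]
ft_force: [0.5, -0.4, -0.2]
gripper_width: 0.0852
```

```bash
python3 - <<'E'
from h import *
a=grab("scene");b=grab("top");u,v=289,195
for n,c in(("s",a),("t",b)):
    P=cloud(c);d=np.hypot(P[...,0]-.549,P[...,1]-.109);m=(d<.02)&(P[...,2]<.2);print(n,"lid top",np.median(P[m][:,2]))
    d=np.hypot(P[...,0]-.549,P[...,1]-.109);g=(d>.046)&(d<.05);q=P[g&(P[...,2]>.03)];print("plate",np.median(q[:,2]),len(q))
cv2.imwrite("pics/f.png",np.hstack([cv2.resize(a["color"][v-100:v+80,60:300],(480,360)),cv2.resize(b["color"][120:300,120:280],(320,360))]))
E
```

```text
s lid top 0.1504488705148016
plate 0.03846547767270517 67
t lid top 0.150857787908166
plate 0.038732559935182535 72
```

View pics/f.png

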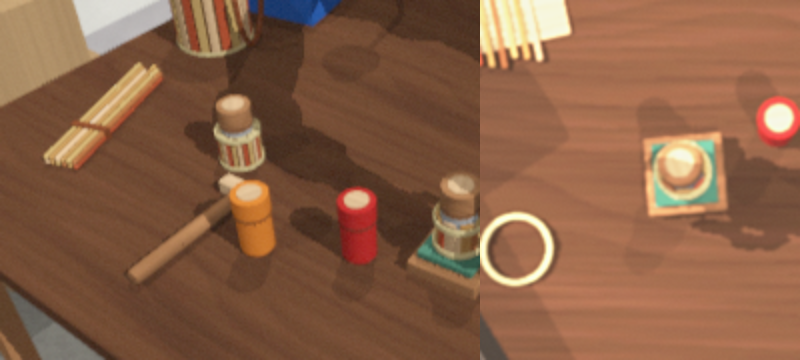

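The final view shows the tin home in the jacket at (458,215), and the bystanders and look-alikes where they were. The lid top measures 0.1505 m, against 0.150 m expected when seated.

```bash
python3 -c "
from station import *
print(job_done())"
```

```text
the job is handed in; nothing more can be done
None
```

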